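Open the strip feeder for threading

TASK

Get the strip feeder ready for threading: first slide the idler block along its channel, under the bridge, until it is fully home against its stop, without lifting it out of the channel. Then push the sprung orange tensioner arm back past its ratchet click and a little further, clear of the pawl, and finish while holding it compressed there: do not let go, the program ends with the arm held still. Leave the other things on the bench where they are.

Things in the scene. Friction and masses are not known exactly. Their poses are not given: they have to be found in the camera images.
- feeder: Strip feeder: green base plate 270 x 430 mm, 12 mm thick, fixed to the bench. Local x points away from the robot at yaw 0, local y to the left; plate spans x -100 to 170, y -190 to 240 mm, origin on the bench. At local x = -50 mm, along y, runs a channel between two aluminium rails (44 mm apart, tops 32 mm above the bench, y -170 to 55 mm), closed by a dark stop block with its face at y = 45 mm.
- bridge (a point): Middle of the underside of the steel bridge across the channel, 62 mm above the bench; the bridge is 20 mm wide along feeder y, 76 mm along feeder x, its top 70 mm above the bench.
- idler_grip (a point): Idler block, loose in the channel: wooden sled 110 mm long (feeder y), 40 wide, 20 high, about 0.3 kg, low brass roller at its front (top 50 mm above the bench) that passes under the bridge. A blue grip tab stands 42 mm behind its middle, 14 mm thick in feeder x, 24 in y, top 87 mm above the bench; this point is in the tab, 67 mm up. Slides to feeder +y; starts 50 to 100 mm short of home.
- idler_home (a point): Where idler_grip stands when the block is fully home against the stop (fixed on the feeder, 67 mm above the bench).
- tensioner_post (a point): Black upright grip post at the free end of the orange tensioner arm: 18 mm diameter, from 62 to 106 mm above the bench; this point is on its axis, 88 mm up. Below it is a 26 mm aluminium roller (46 to 62 mm) on the arm plate (36 to 46 mm, 22 mm wide). Post axis is 120 mm from the hinge.
- tensioner_hinge (a point): Vertical hinge axis of the tensioner arm (fixed on the feeder). The arm swings horizontally about it.
- tensioner (a joint): Arm angle, rad: 0 at rest (arm points from the hinge to feeder -y); grows counter-clockwise from above, so the post goes back to feeder +x, away from the robot; rear stop at 0.85. A spring pulls it to 0: 3 N at the post at rest, 9 N at the stop, up to 7 N more while lifting the pawl (0.23 to 0.36). The click is at 0.55, where the pawl would catch it; beyond 0.60 it is clear of the pawl.
- pawl (a joint): Red sprung ratchet pawl slider beside the hinge, m: 0 is dropped in; the arm's pin lifts it (towards feeder +y) up to 0.006 on the way, and it snaps back to 0 at the click.
- pawl_knob (a point): Red knob on the pawl slider, 70 mm above the bench; moves with it.
- nail_tub: Clear tub of nails, 68 mm wide, 55 mm high, standing on the feeder's right rear corner; bystander.
- glass_stack: Three small coloured glass pieces, stacked as one, 45 x 62 x 12 mm, lying on the feeder plate; bystander.
- pliers: Red-handled pliers, 130 mm, on the cutting mat right of the feeder; bystander.
- lead_knife: Knife with dark wooden handle, 150 mm, left of the feeder; bystander.
- hammer: Small hammer, 260 mm, left of the feeder; bystander.
- flux_jar: Jar, 64 mm wide, 80 mm high, right of the feeder; bystander.
- bench_brush: Flat bench brush, 140 mm, right of the feeder; bystander.
There are look-alikes about, which are no part of the job. What is shaped like the part that bears idler_grip but green or purple is not meant.

How it is judged:
On the way, in this order (a step that is already met when the one before it is completed fails the run):
1. the idler block is home against its stop while the tensioner arm has not yet been pushed to the click (horizontal distance between idler_grip and idler_home below 0.005 m and value of joint tensioner below 0.5 rad), for 0.2 s.
2. the tensioner arm has been pushed past the click and the pawl has dropped back in (value of joint tensioner above 0.58 rad and value of joint pawl below 0.002 m), for 0.2 s.
At the end, for the whole second after the job is handed in: Idler block home (its grip point within 5 mm of idler_home seen from above, down in the channel); tensioner arm held still by the gripper beyond 0.60 rad, at least 1.5 N between fingers and arm, the pawl dropped in (under 2 mm) and not touched by the arm (horizontal distance between idler_grip and idler_home below 0.005 m and height (world z) of idler_grip below 0.072 m and value of joint tensioner above 0.6 rad and velocity of joint tensioner between -0.05 and 0.05 rad/s and value of joint pawl below 0.002 m and contact force between the fingers and tensioner above 1.5 N and contact force between pawl and tensioner below 0.5 N); the arm keeps its last pose, push and grip.
It fails at once if the idler block is lifted more than 15 mm off the channel floor (height (world z) of idler_grip above 0.082 m).
It fails at once if another thing on the bench is moved more than 25 mm (distance of any of nail_tub, glass_stack, pliers, lead_knife, hammer, flux_jar, bench_brush from where it was at the start of the episode above 0.025 m).
It also fails if it takes over 48 s, if anything falls off the work surface, if the arm or the gripper's body presses on something with over 40 N, if the wrist force passes 120 N, or if a joint passes its speed limit or range.

ROBOT

A 6-joint arm with a two-finger parallel gripper is mounted at the origin on the work surface. World frame = base frame: x ahead of the robot, y to its left, z up, the work surface at z = 0. Lengths are in m, angles in rad, forces in N, time in s.
With the tool pointing down it reaches from about 0.35 to 0.85 m from the base axis. Payload 8.1 kg.
Tool frame: the origin (TCP) lies at the very end of the fingers, on their centre line; the grasp point (between the pads) lies 19 mm behind it (pinch_z is the distance from the TCP to the grasp point, in m); z points along the fingers, y is the direction in which the jaws open and shut (so a half turn about z gives the same grasp; the last joint's range is limited). The gripper opens to 93 mm and grips with 3 to 60 N. Pads are 15 mm wide; open, the fingers measure 128 mm over their backs; the gripper's body (75 mm by 188 mm) begins 65 mm behind the grasp point.
Start: joints at [-0.085, 0.13, 1.488, -0, 1.523, -0.085], TCP at [0.6, 0, 0.219] pointing down, gripper open.
Joint ranges: [-2.96, 2.96], [-0.89, 2.26], [0.02, 2.5], [-1.34, 4.48], [0, 2.73], [-2.66, 2.66]. Speed limits (rad/s): [2.39, 2.39, 2.79, 3.14, 3.14, 3.14].

INTERFACE

Orientations are given as a rotation vector (axis times angle).
In Python, from plant import * gives the robot as it stands.
- The arm moves only by the tool move_arm, never from a script. Its argument "series" is a list of rows, each a list of 7 numbers: the shift along the tool's x, y, z each as a share of 10 cm, from -1 to 1, then the turn, a rotation vector about the tool's x, y, z each as a share of 180 degrees, from -1 to 1, then the opening, from -1 (shut) to 1 (fully open). In form: [[dx, dy, dz, rx, ry, rz, jaw], ...]. A call has 1 to 8 rows; each row is the pose to reach, as a shift and turn from the pose commanded when the call began, along the tool's axes at that moment, turning the shorter way round; what a row does not reach only later rows make up. A row lasts 1/10 s, in which the tool goes at most 50 mm and 8.59 degrees, less where a joint would pass 70% of its speed; a pose out of reach is approached as far as the arm can. A call with a number of a shift or a turn outside -1 to 1 is refused whole. A call with a gripper value outside its range is refused whole. The fingers move at their own pace and stop on an object; "squeeze" is the grip in N (left out, the last holds). Time passes only in rows, so rows that repeat a pose let the fingers close. It gives the time, the measured TCP pose, the force and the opening at its end, in the units of the state.
- read_state(): the state, without advancing time (a new reading comes with each control period).
- read_camera(name): name is "scene" or "side" or "wrist"; returns a dict with "frame" (420x560x3 uint8, red, green, blue), "K" (3x3 intrinsics, pixels), "rvec" (rotation vector, rad) and "tvec" (3), from world to camera coordinates, as OpenCV has them. Camera axes: x right, y down, z forward; pixel columns grow to the right and rows downward; lengths in m; the calibration is good to about 2 mm. A picture is of the moment at which its call begins. There is no depth.
- close_job(): hands the job in, once; it reports no verdict.
The state is a dict: "t": time; "q": joint angles; "dq": joint speeds; "joint_torque": joint torques, N m; "tool_pos": TCP position; "orientation": TCP orientation; "force": force on the tool from outside, world axes, zero at the start; "wrist_torque": the same for the moment, N m; "opening": finger opening in m.
Only numpy, scipy, OpenCV 4.12 (cv2) and the standard library are available. Lean on these libraries where they do the work, as an engineer would, in place of code of your own. Each camera call takes 0.05 s, during which the arm holds its last target.

## Working session

There is one attempt and no reset: what is moved stays moved. The work goes in short steps, Python scripts to look and compute and a tool call to move; the robot and the scene stay as the last step left them, time stands still between calls to the robot, and variables do not carry over. Pictures are saved under pics/ and viewed, and the job is handed in when it is done.

Besides the shell and the picture viewer there is one more tool, called after "Call:" by a JSON object that holds its "api" and its "payload". move_arm: Moves the arm, as the interface text tells. Shift numbers are shares of 10 cm and turn numbers shares of 180 degrees, none past 1 either way. Its arguments: {"type":"object","properties":{"series":{"type":"array","items":{"type":"array","items":{"type":"number"}}},"squeeze":{"type":"number"}},"required":["series"]}

```bash
mkdir -p pics; ls; cat > h.py <<'E'
from plant import *
import numpy as np, cv2
def snap(n,f):
    c=read_camera(n); cv2.imwrite('pics/'+f,c['frame'][:,:,::-1]); np.savez('pics/'+f+'.npz',**c); return c
def ray(c,uv):
    R=cv2.Rodrigues(np.array(c['rvec'],float))[0]; t=np.array(c['tvec'],float).ravel()
    d=R.T@np.linalg.inv(c['K'])@np.array([uv[0],uv[1],1.]); return -R.T@t,d
def onz(c,uv,z):
    o,d=ray(c,uv); return o+d*(z-o[2])/d[2]
def proj(c,P):
    return cv2.projectPoints(np.array(P,float).reshape(-1,3),np.array(c['rvec'],float),np.array(c['tvec'],float),np.array(c['K'],float),None)[0].reshape(-1,2)
def tri(c1,u1,c2,u2):
    o1,d1=ray(c1,u1);o2,d2=ray(c2,u2);d1/=np.linalg.norm(d1);d2/=np.linalg.norm(d2)
    s=np.linalg.lstsq(np.c_[d1,-d2],o2-o1,rcond=None)[0];a=o1+d1*s[0];b=o2+d2*s[1]
    return (a+b)/2,np.linalg.norm(a-b)
E
python3 - <<'E'
from h import *
for n in ['scene','side','wrist']:
    c=snap(n,n+'0.png'); o,d=ray(c,(280,210)); print(n,o.round(3),d.round(3))
print(read_state())
E
```

```text
pics
scene [ 1.073 -0.315  1.117] [-0.447  0.276 -0.851]
side [ 0.127 -1.243  1.241] [ 0.232  0.711 -0.664]
wrist [0.6   0.08  0.384] [-0.002 -0.277 -0.961]
{'t': 0.15, 'q': array([-8.54219457e-02,  1.30992874e-01,  1.48904081e+00,  4.49333958e-06,
        1.52299806e+00, -8.53928505e-02]), 'dq': array([ 0.00126701, -0.00124287, -0.00081876, -0.00129839,  0.00073203,
        0.00084147]), 'joint_torque': array([ 8.59073725e-05, -5.60473788e+01, -4.92333663e+01,  7.68201635e-02,
        3.05504061e-02, -1.41810942e-04]), 'tool_pos': array([5.99555948e-01, 4.88995432e-05, 2.17818910e-01]), 'orientation': array([-2.22069343e+00, -2.22062834e+00,  1.45034754e-03]), 'force': array([ 0.57297951, -0.5501411 ,  0.90897838]), 'wrist_torque': array([-0.0426849 ,  0.02062744,  0.04810716]), 'opening': 0.09295724537786627}
```

View pics/scene0.png

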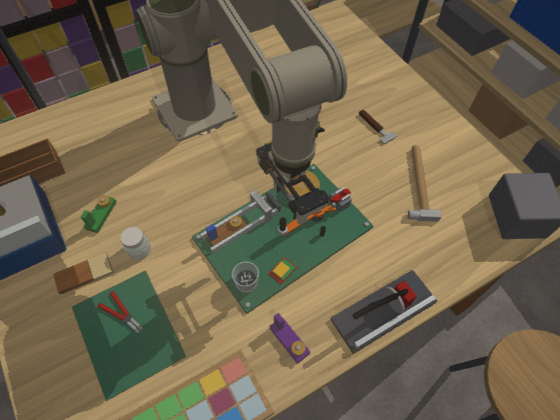

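View pics/side0.png

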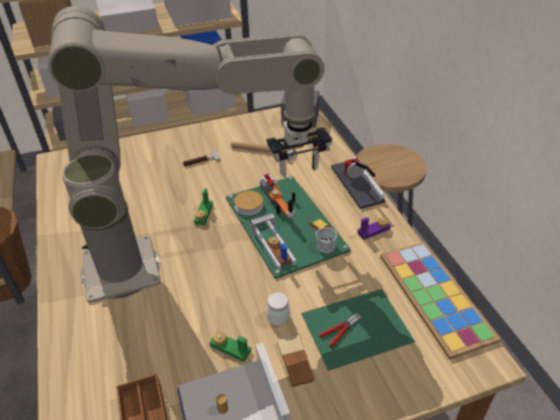

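View pics/wrist0.png

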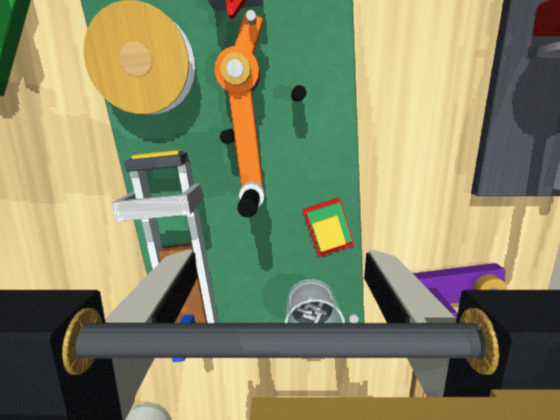

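The wrist view shows the hinge (235,68), post (249,203), bridge (157,205), stop (157,160) and blue tab (185,335). The scene view shows the same parts near the middle. I'll enlarge the scene and side views.

```bash
python3 - <<'E'
from h import *
a=cv2.imread('pics/scene0.png')[160:315,180:385]; cv2.imwrite('pics/s_c.png',cv2.resize(a,None,fx=3.8,fy=3.8,interpolation=cv2.INTER_CUBIC))
a=cv2.imread('pics/side0.png')[165:280,215:355]; cv2.imwrite('pics/d_c.png',cv2.resize(a,None,fx=5,fy=5,interpolation=cv2.INTER_CUBIC))
E
```

```text
(no output)
```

View pics/s_c.png

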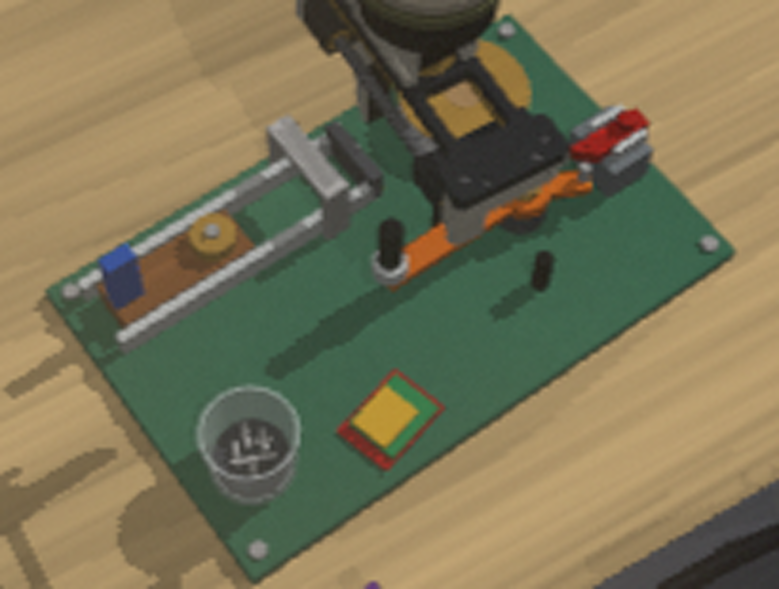

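View pics/d_c.png

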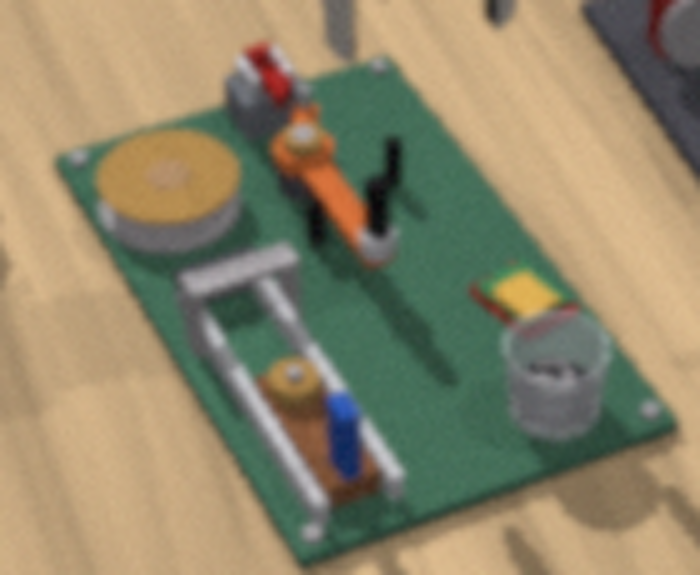

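Scene crop: plate corners (48,292), (255,580), (733,255), (512,17), blue tab top about (118,255), post top (391,226). Side crop: corners (303,565), (675,430), (388,58), (60,160). Next I'll fit the feeder pose and measure the parts.

```bash
cat > ana.py <<'E'
from h import *
from scipy.optimize import least_squares
L=lambda f:dict(np.load('pics/'+f+'.npz'))
s,d,w=L('scene0.png'),L('side0.png'),L('wrist0.png')
loc=np.array([[-100,-190],[170,-190],[170,240],[-100,240]])/1e3
us=np.array([[48,292],[255,580],[733,255],[512,17]])/3.8+[180,160]
ud=np.array([[303,565],[675,430],[388,58],[60,160]])/5+[215,165]
ws=np.array([onz(s,u,.012)[:2] for u in us]); wd=np.array([onz(d,u,.012)[:2] for u in ud])
def T(p,l): c,sn=np.cos(p[2]),np.sin(p[2]); return np.asarray(l)[:,:2]@np.array([[c,sn],[-sn,c]])+p[:2]
for W in (ws,wd,(ws+wd)/2):
    p=least_squares(lambda p:(T(p,loc)-W).ravel(),[.6,0,0]).x; print(p.round(4),(1e3*(T(p,loc)-W)).round(1).tolist())
inv=lambda P:np.array([[np.cos(p[2]),np.sin(p[2])],[-np.sin(p[2]),np.cos(p[2])]])@(np.asarray(P)[:2]-p[:2])
E
python3 - <<'E'
from ana import *
hsv=lambda c:cv2.cvtColor(c['frame'],cv2.COLOR_RGB2HSV)
for n,c in (('s',s),('d',d),('w',w)):
    m=cv2.inRange(hsv(c),(108,120,60),(125,255,255))
    k,_,st,ce=cv2.connectedComponentsWithStats(m)
    for i in range(1,k):
        if st[i,4]>25: 
            P=onz(c,ce[i],.067); print(n,st[i],ce[i].round(1),P.round(3),inv(P).round(4))
for nm,u,z in (('hinge w',(235,68),.06),('post bot w',(249,203),.106),('roller',(251,193),.062),('knob',(0,0),.07),('stop',(158,160),.05),('bridge L',(114,208),.07),('bridge R',(202,195),.07)):
    P=onz(w,u,z); print(nm,P.round(4),inv(P).round(4))
P,e=tri(s,(391/3.8+180,226/3.8+160),d,(378/5+215,180/5+165));print(P,e,inv(P))
print('bridge s',[ (onz(s,np.array(u)/3.8+[180,160],.07),inv(onz(s,np.array(u)/3.8+[180,160],.07))) for u in ((283,122),(338,190))])
print('tensioner post w/ proj')
E
```

```text
[ 0.5261 -0.0123  0.0978] [[-2.3, -2.4], [2.4, -3.4], [2.1, 4.7], [-2.2, 1.1]]
[ 0.5194 -0.0215  0.0952] [[-3.7, -2.0], [5.0, -1.1], [3.0, 0.2], [-4.3, 2.8]]
[ 0.5228 -0.0169  0.0965] [[-3.0, -2.2], [3.7, -2.3], [2.5, 2.5], [-3.2, 2.0]]
s [ 510    0   50   55 1732] [539.8  19.8] [0.292 1.253 0.067] [-0.107   1.2862]
s [206 225   9   7  35] [210.2 227.7] [ 0.477 -0.162  0.067] [-0.0599 -0.1404]
s [ 18 235  35  29 235] [ 34.5 249.4] [ 0.31  -0.579  0.067] [-0.2659 -0.5394]
d [182  31  39  13 274] [204.2  36.8] [0.615 1.455 0.067] [0.2332 1.4564]
d [281 244   6  16  69] [283.3 250.8] [ 0.485 -0.168  0.067] [-0.0521 -0.147 ]
w [180 315  14   9 100] [187.1 319. ] [ 0.496 -0.137  0.067] [-0.038  -0.1172]
w [172 357  13   5  41] [177.5 359. ] [ 0.481 -0.191  0.067] [-0.0586 -0.1689]
hinge w [0.5589 0.1209 0.06  ] [0.0493 0.1337]
post bot w [0.5726 0.0064 0.106 ] [0.0519 0.0184]
roller [0.5705 0.0051 0.062 ] [0.0497 0.0173]
knob [0.3661 0.1723 0.07  ] [-0.1377  0.2034]
stop [0.4764 0.0365 0.05  ] [-0.041   0.0577]
bridge L [ 0.4351 -0.0082  0.07  ] [-0.0864  0.0171]
bridge R [0.5232 0.005  0.07  ] [0.0026 0.0217]
[0.57080342 0.00334595 0.10529008] 0.0025424085445658676 [0.04977453 0.01552229]
bridge s [(array([ 0.43772987, -0.00784182,  0.07      ]), array([-0.08375786,  0.01720638])), (array([ 0.50799845, -0.00196888,  0.07      ]), array([-0.01325033,  0.01628258]))]
tensioner post w/ proj
```

Call:
{"api": "move_arm", "payload": {"series": [[-0.4, -0.4, 0, 0, 0, -0.031, 0.3], [-0.7, -0.8, 0, 0, 0, -0.031, 0.3], [-0.9, -1, 0, 0, 0, -0.031, 0.3], [-0.9, -1, 0, 0, 0, -0.031, 0.3], [-0.9, -1, 0, 0, 0, -0.031, 0.3]]}}

```text
t: 0.65
tool_pos: [0.4998, -0.0904, 0.2187]
orientation: [2.113, 2.325, 0.001]
force: [0.1, -0.3, -1.5]
opening: 0.0613
```

```bash
python3 - <<'E'
from h import *
c=snap('wrist','w1.png'); c2=snap('scene','s1.png'); s=read_state(); print(s['t'],s['tool_pos'],s['orientation'],s['opening'],proj(c,s['tool_pos']))
a=c2['frame'][150:315,180:385,::-1]; cv2.imwrite('pics/s1c.png',cv2.resize(a,None,fx=3.6,fy=3.6,interpolation=cv2.INTER_CUBIC))
E
```

```text
0.75 [ 0.50048577 -0.08955244  0.21867374] [2.11044028e+00 2.32706501e+00 7.12861285e-04] 0.06051942243349532 [[280.61483101 264.35199567]]
```

View pics/w1.png

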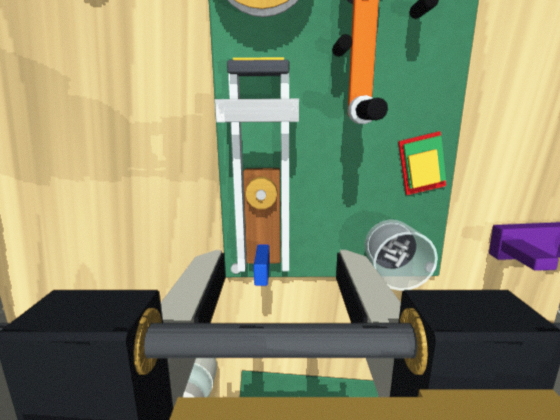

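View pics/s1c.png

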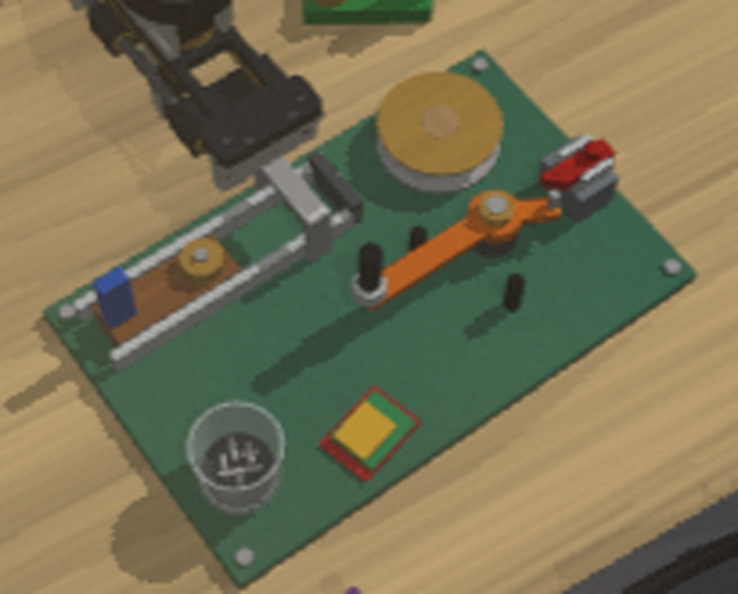

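Wrist view: the channel runs almost straight up, with rails from (235,70)/(286,72) to (238,270)/(286,272). The tab is at about (261,266), bridge (257,110), post top (373,108).

```bash
python3 - <<'E'
from ana import *
c=L('w1.png'); a=c['frame'][200:300,215:315,::-1]; cv2.imwrite('pics/w1c.png',cv2.resize(a,None,fx=6,fy=6,interpolation=cv2.INTER_NEAREST))
h=cv2.cvtColor(c['frame'],cv2.COLOR_RGB2HSV); m=cv2.inRange(h,(108,120,60),(125,255,255)); m[:, :240]=0;m[:,300:]=0; ys,xs=np.nonzero(m)
for y in range(240,290,3): print(y,xs[ys==y].min() if (ys==y).any() else None, xs[ys==y].max() if (ys==y).any() else None, c['frame'][y,261])
for nm,u,z in (('railL0',(235,75),.032),('railL1',(238,268),.032),('railR0',(285,75),.032),('railR1',(286,270),.032),('bridgeL',(217,110),.07),('bridgeR',(298,110),.07),('post',(375,109),.106),('stop face?',(259,74),.04),('roller',(362,110),.062),('brass',(262,194),.05)):
    P=onz(c,u,z); print(nm,P.round(4),inv(P).round(4))
E
```

```text
[ 0.5261 -0.0123  0.0978] [[-2.3, -2.4], [2.4, -3.4], [2.1, 4.7], [-2.2, 1.1]]
[ 0.5194 -0.0215  0.0952] [[-3.7, -2.0], [5.0, -1.1], [3.0, 0.2], [-4.3, 2.8]]
[ 0.5228 -0.0169  0.0965] [[-3.0, -2.2], [3.7, -2.3], [2.5, 2.5], [-3.2, 2.0]]
240 None None [174 114  62]
243 None None [162 103  71]
246 257 268 [ 27  69 162]
249 257 268 [ 24  68 164]
252 256 268 [ 23  68 164]
255 256 268 [ 25  67 164]
258 255 268 [ 29  72 167]
261 255 268 [ 28  70 166]
264 254 268 [ 37  93 207]
267 254 267 [ 36 101 227]
270 254 267 [ 36 101 227]
273 254 267 [ 36 100 227]
276 254 267 [ 36 100 225]
279 254 267 [ 40 103 226]
282 255 267 [ 39  99 226]
285 261 265 [ 86 108 177]
288 None None [194 168 118]
railL0 [0.4446 0.0229 0.032 ] [-0.074   0.0471]
railL1 [ 0.4598 -0.1874  0.032 ] [-0.0791 -0.1636]
railR0 [0.4941 0.0276 0.032 ] [-0.0242  0.047 ]
railR1 [ 0.5163 -0.1846  0.032 ] [-0.0226 -0.1663]
bridgeL [ 0.4351 -0.0119  0.07  ] [-0.0868  0.0134]
bridgeR [ 0.5087 -0.005   0.07  ] [-0.0129  0.0132]
post [0.5687 0.001  0.106 ] [0.0475 0.0134]
stop face? [0.4688 0.0252 0.04  ] [-0.0496  0.0471]
roller [0.5688 0.0008 0.062 ] [0.0475 0.0132]
brass [ 0.4815 -0.0913  0.05  ] [-0.0483 -0.0701]
```

View pics/w1c.png

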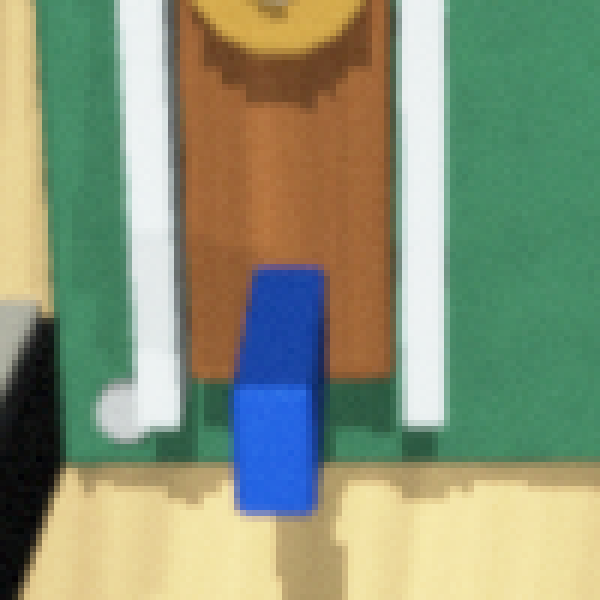

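Tab top face is centred at pixel (261.0, 274.8).

```bash
python3 - <<'E'
from ana import *
c=L('w1.png')
for u in ((261,274.8),(254.2,264),(267.8,285.7)):
    P=onz(c,u,.087); print(P.round(4),inv(P).round(4))
st=read_state(); Rt=cv2.Rodrigues(st['orientation'])[0]; print(Rt.round(3)); P=onz(c,(261,274.8),.087)
print('tool-frame shift to tab',Rt.T@(P-st['tool_pos']), st['tool_pos'])
E
```

```text
[ 0.5261 -0.0123  0.0978] [[-2.3, -2.4], [2.4, -3.4], [2.1, 4.7], [-2.2, 1.1]]
[ 0.5194 -0.0215  0.0952] [[-3.7, -2.0], [5.0, -1.1], [3.0, 0.2], [-4.3, 2.8]]
[ 0.5228 -0.0169  0.0965] [[-3.0, -2.2], [3.7, -2.3], [2.5, 2.5], [-3.2, 2.0]]
[ 0.4882 -0.1652  0.087 ] [-0.0486 -0.1442]
[ 0.4806 -0.154   0.087 ] [-0.0552 -0.1324]
[ 0.496  -0.1766  0.087 ] [-0.042  -0.1564]
[[-0.097  0.995  0.   ]
 [ 0.995  0.097  0.   ]
 [ 0.     0.    -1.   ]]
tool-frame shift to tab [-0.07408173 -0.01960626  0.13164733] [ 0.50048577 -0.08955244  0.21867374]
```

Call:
{"api": "move_arm", "payload": {"series": [[-0.4, -0.1, 0.2, 0, 0, 0, 0.1], [-0.74, -0.195, 0.5, 0, 0, 0, 0.1], [-0.74, -0.195, 0.9, 0, 0, 0, 0.1], [-0.74, -0.195, 1, 0, 0, 0, 0.1], [-0.74, -0.195, 1, 0, 0, 0, 0.1]]}}

```text
t: 1.25
tool_pos: [0.4867, -0.164, 0.1166]
orientation: [-2.106, -2.324, 0.002]
force: [-0.6, 0.5, 0.8]
opening: 0.0513
```

```bash
python3 - <<'E'
from h import *
c=snap('wrist','w2.png'); s=read_state(); print(s['t'],s['tool_pos'],s['orientation'],s['opening'])
E
```

```text
1.3 [ 0.48804663 -0.16448662  0.11870091] [-2.10812059e+00 -2.32726856e+00  3.01652904e-04] 0.05075946567888349
```

View pics/w2.png

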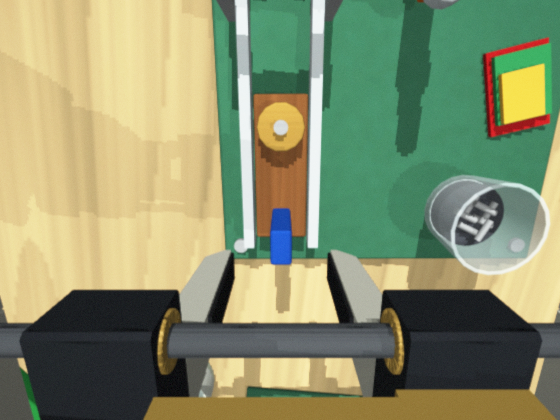

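The tab is centred between the fingers at (281,250). I'll descend and grip.

Call:
{"api": "move_arm", "payload": {"series": [[0, 0, 0.35, 0, 0, 0, 0.1], [0, 0, 0.62, 0, 0, 0, 0.1], [0, 0, 0.62, 0, 0, 0, -1], [0, 0, 0.62, 0, 0, 0, -1], [0, 0, 0.62, 0, 0, 0, -1], [0, 0, 0.62, 0, 0, 0, -1], [0, 0, 0.62, 0, 0, 0, -1]], "squeeze": 15}}

```text
t: 2.0
tool_pos: [0.4887, -0.166, 0.0582]
orientation: [2.109, 2.325, 0.001]
force: [-2.6, -0.9, 1.3]
opening: 0.0158
```

Call:
{"api": "move_arm", "payload": {"series": [[0.15, 0, 0, 0, 0, 0, -1], [0.3, 0, 0, 0, 0, 0, -1], [0.45, 0, 0, 0, 0, 0, -1], [0.6, 0, 0, 0, 0, 0, -1], [0.72, 0, 0, 0, 0, 0, -1], [0.8, 0, 0, 0, 0, 0, -1], [0.8, 0, 0, 0, 0, 0, -1]]}}

```text
t: 2.7
tool_pos: [0.4803, -0.0849, 0.0576]
orientation: [2.109, 2.327, 0.001]
force: [-2.3, 0.6, 7.3]
opening: 0.0139
```

```bash
python3 - <<'E'
from h import *
c=snap('wrist','w3.png'); s=read_state(); print(s['t'],s['tool_pos'],s['force'],s['opening'])
E
```

```text
2.75 [ 0.48027939 -0.08492352  0.05760316] [-1.95913894  0.9955058   7.18481063] 0.013687438571970073
```

View pics/w3.png

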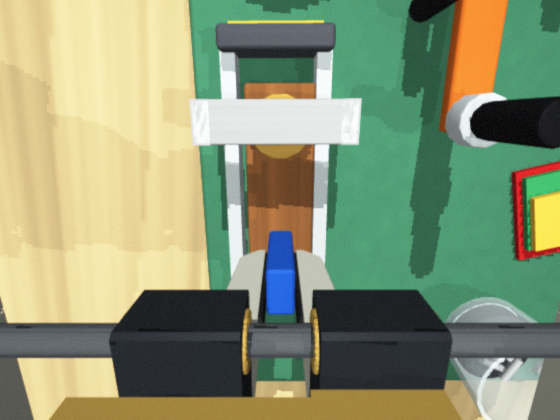

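The block follows. Its front is at row 85 and the stop at row 50, so about 12–15 mm remain. I'll creep on while watching the force.

Call:
{"api": "move_arm", "payload": {"series": [[0.03, 0, 0, 0, 0, 0, -1], [0.06, 0, 0, 0, 0, 0, -1], [0.08, 0, 0, 0, 0, 0, -1], [0.1, 0, 0, 0, 0, 0, -1], [0.1, 0, 0, 0, 0, 0, -1]]}}

```text
t: 3.25
tool_pos: [0.4795, -0.0767, 0.0576]
orientation: [2.109, 2.325, -0.001]
force: [-1.5, -6.1, 5.0]
opening: 0.0139
```

Call:
{"api": "move_arm", "payload": {"series": [[0.02, 0, 0, 0, 0, 0, -1], [0.03, 0, 0, 0, 0, 0, -1], [0.03, 0, 0, 0, 0, 0, -1]]}}

```text
t: 3.55
tool_pos: [0.4792, -0.074, 0.0577]
orientation: [2.109, 2.325, -0.001]
force: [-2.0, -6.8, 4.4]
opening: 0.0135
```

```bash
python3 - <<'E'
from ana import *
c=snap('wrist','w4.png'); s=read_state(); print(s['t'],s['tool_pos'],s['force'],s['opening'])
print('home expected', T(p,[[-.05,-.052]]))
E
```

```text
[ 0.5261 -0.0123  0.0978] [[-2.3, -2.4], [2.4, -3.4], [2.1, 4.7], [-2.2, 1.1]]
[ 0.5194 -0.0215  0.0952] [[-3.7, -2.0], [5.0, -1.1], [3.0, 0.2], [-4.3, 2.8]]
[ 0.5228 -0.0169  0.0965] [[-3.0, -2.2], [3.7, -2.3], [2.5, 2.5], [-3.2, 2.0]]
3.6 [ 0.47918382 -0.07397034  0.05762343] [-2.86633763 -7.31886195  5.20871848] 0.014005470579474632
home expected [[ 0.47799781 -0.0734742 ]]
```

View pics/w4.png

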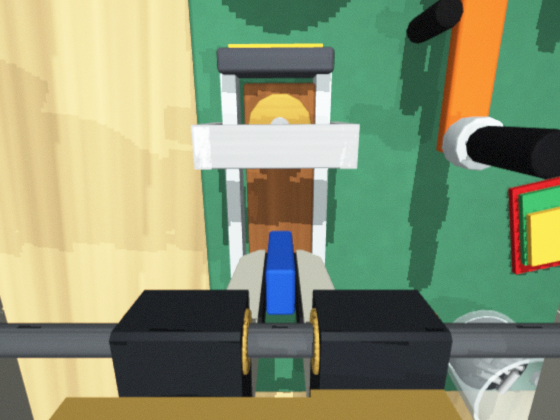

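```bash
python3 - <<'E'
from ana import *
c=L('w4.png'); a=c['frame'][30:150,190:350,::-1]; cv2.imwrite('pics/w4c.png',cv2.resize(a,None,fx=5,fy=5,interpolation=cv2.INTER_NEAREST))
P=onz(c,(280,84),.032);print(P,inv(P))
for z in(.012,.032,.05):
  P=onz(c,(280,74),z);print(P,inv(P))
E
```

```text
[ 0.5261 -0.0123  0.0978] [[-2.3, -2.4], [2.4, -3.4], [2.1, 4.7], [-2.2, 1.1]]
[ 0.5194 -0.0215  0.0952] [[-3.7, -2.0], [5.0, -1.1], [3.0, 0.2], [-4.3, 2.8]]
[ 0.5228 -0.0169  0.0965] [[-3.0, -2.2], [3.7, -2.3], [2.5, 2.5], [-3.2, 2.0]]
[0.47046061 0.02161198 0.032     ] [-0.04834188  0.04337002]
[0.46978278 0.02878    0.012     ] [-0.04832602  0.05057001]
[0.46997743 0.02662921 0.032     ] [-0.04833948  0.04841046]
[0.47015262 0.02469349 0.05      ] [-0.04835158  0.04646687]
```

View pics/w4c.png

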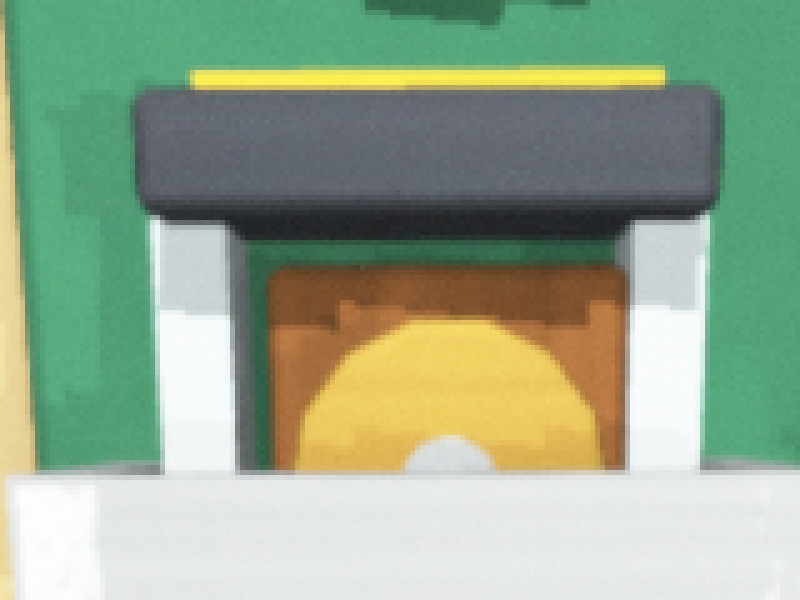

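A 5 px strip of floor still shows between the sled (row 83) and the stop (row 78), so it isn't home yet. The sled rubs the right rail, so I'll ease 2 mm left and continue.

Call:
{"api": "move_arm", "payload": {"series": [[0.02, -0.02, -0.01, 0, 0, 0, -1], [0.04, -0.02, -0.01, 0, 0, 0, -1], [0.05, -0.02, -0.01, 0, 0, 0, -1], [0.05, -0.02, -0.01, 0, 0, 0, -1]]}}

```text
t: 4.0
tool_pos: [0.4766, -0.0699, 0.0583]
orientation: [2.108, 2.325, -0.003]
force: [0.2, -11.8, 1.5]
opening: 0.014
```

Call:
{"api": "move_arm", "payload": {"series": [[0.02, 0, 0, 0, 0, 0, -1], [0.03, 0, 0, 0, 0, 0, -1], [0.03, 0, 0, 0, 0, 0, -1]]}}

```text
t: 4.3
tool_pos: [0.4771, -0.0689, 0.0593]
orientation: [2.106, 2.322, -0.006]
force: [-1.9, -20.2, 6.6]
opening: 0.014
```

```bash
python3 - <<'E'
from ana import *
c=snap('wrist','w5.png'); s=read_state(); print(s['t'],s['tool_pos'],s['force'],s['opening'])
a=c['frame'][30:150,190:350,::-1]; cv2.imwrite('pics/w5c.png',cv2.resize(a,None,fx=5,fy=5,interpolation=cv2.INTER_NEAREST))
E
```

```text
[ 0.5261 -0.0123  0.0978] [[-2.3, -2.4], [2.4, -3.4], [2.1, 4.7], [-2.2, 1.1]]
[ 0.5194 -0.0215  0.0952] [[-3.7, -2.0], [5.0, -1.1], [3.0, 0.2], [-4.3, 2.8]]
[ 0.5228 -0.0169  0.0965] [[-3.0, -2.2], [3.7, -2.3], [2.5, 2.5], [-3.2, 2.0]]
4.35 [ 0.47703553 -0.06889622  0.05928473] [ -1.49327661 -18.9972592    6.68908488] 0.013686114121858581
```

View pics/w5c.png

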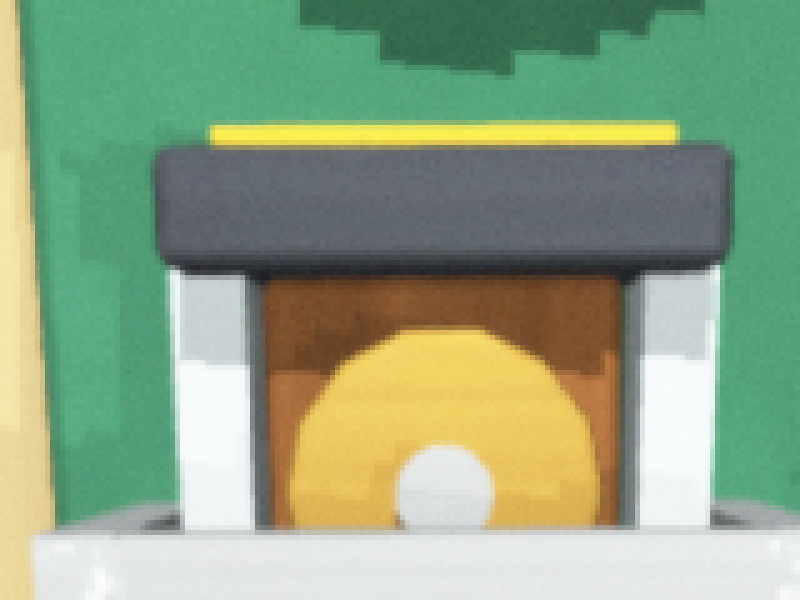

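It's home: the sled front has gone under the stop edge, the pose has stalled and the force rose to 20 N. I'll release and lift.

Call:
{"api": "move_arm", "payload": {"series": [[0, 0, 0, 0, 0, 0, 0.1], [0, 0, 0, 0, 0, 0, 0.1], [0, 0, 0, 0, 0, 0, 0.1], [0, 0, -0.3, 0, 0, 0, 0.1], [0, 0, -0.7, 0, 0, 0, 0.1], [0, 0, -1, 0, 0, 0, 0.1], [0, 0, -1, 0, 0, 0, 0.1]]}}

```text
t: 5.05
tool_pos: [0.4789, -0.0653, 0.1627]
orientation: [2.105, 2.323, 0.007]
force: [1.1, 0.0, -0.2]
opening: 0.0508
```

```bash
python3 - <<'E'
from ana import *
c=snap('wrist','w6.png'); s=read_state(); print(s['t'],s['tool_pos'],s['orientation'],s['force'],s['opening'])
E
```

```text
[ 0.5261 -0.0123  0.0978] [[-2.3, -2.4], [2.4, -3.4], [2.1, 4.7], [-2.2, 1.1]]
[ 0.5194 -0.0215  0.0952] [[-3.7, -2.0], [5.0, -1.1], [3.0, 0.2], [-4.3, 2.8]]
[ 0.5228 -0.0169  0.0965] [[-3.0, -2.2], [3.7, -2.3], [2.5, 2.5], [-3.2, 2.0]]
5.1 [ 0.47763456 -0.06506964  0.1599843 ] [2.10748568 2.32472658 0.00403061] [-0.5938941   0.98579493 -0.41724433] 0.05080489023965174
```

View pics/w6.png

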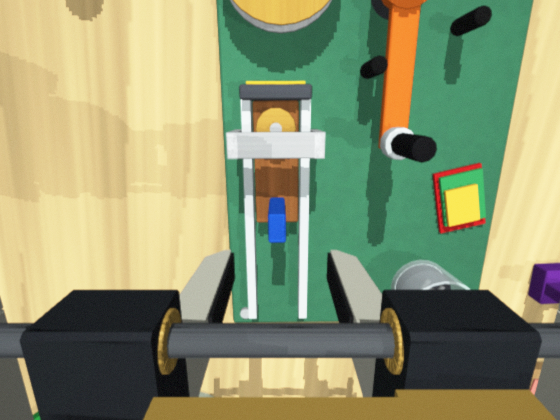

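```bash
python3 - <<'E'
from ana import *
c=L('w6.png'); a=c['frame'][60:260,210:460,::-1]; cv2.imwrite('pics/w6c.png',cv2.resize(a,None,fx=3.2,fy=3,interpolation=cv2.INTER_NEAREST))
st=read_state(); Rt=cv2.Rodrigues(st['orientation'])[0]
for nm,u,z in (('tab',(277.5,234),.087),('post top',(423,149),.106),('roller',(397,143),.062),('pegfront',(378,66),.08),('pegback',(483,15),.08)):
    P=onz(c,u,z); print(nm,P.round(4),inv(P).round(4),(Rt.T@(P-st['tool_pos'])).round(4))
E
```

```text
[ 0.5261 -0.0123  0.0978] [[-2.3, -2.4], [2.4, -3.4], [2.1, 4.7], [-2.2, 1.1]]
[ 0.5194 -0.0215  0.0952] [[-3.7, -2.0], [5.0, -1.1], [3.0, 0.2], [-4.3, 2.8]]
[ 0.5228 -0.0169  0.0965] [[-3.0, -2.2], [3.7, -2.3], [2.5, 2.5], [-3.2, 2.0]]
tab [ 0.4789 -0.0748  0.087 ] [-0.0492 -0.0534] [-0.0097 -0.      0.073 ]
post top [0.5695 0.0017 0.106 ] [0.0483 0.014 ] [0.0575 0.0977 0.0544]
roller [0.5673 0.0018 0.062 ] [0.0462 0.0143] [0.0579 0.0954 0.0983]
pegfront [0.5371 0.0533 0.08  ] [0.0211 0.0685] [0.112  0.0704 0.0802]
pegback [0.6017 0.0913 0.08  ] [0.089  0.1001] [0.1436 0.1384 0.0804]
```

View pics/w6c.png

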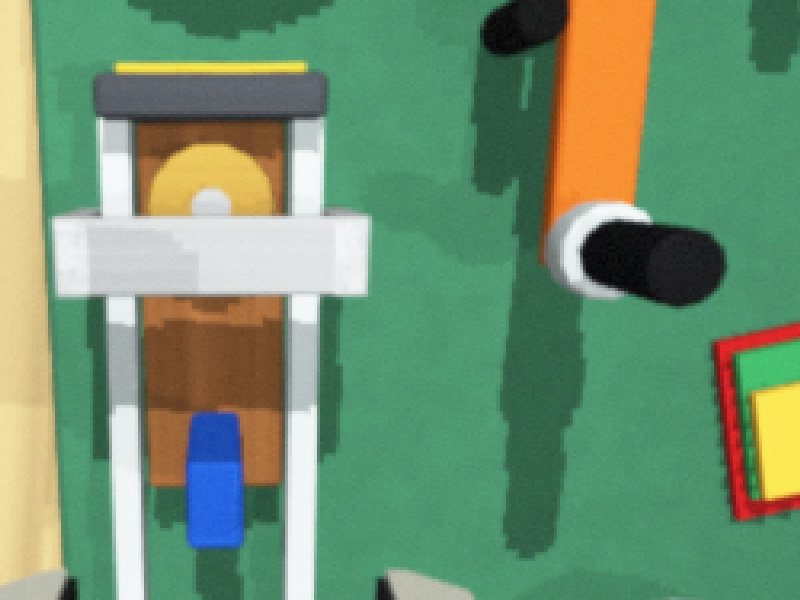

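Block stays home (tab at feeder −49,−53 mm, expected −50,−52). Post at world (0.569, 0.0015), 9 cm from the bridge; next I'll go over it.

Call:
{"api": "move_arm", "payload": {"series": [[0.25, 0.4, 0, 0, 0, 0, 0.1], [0.5, 0.8, 0, 0, 0, 0, 0.1], [0.575, 0.98, 0, 0, 0, 0, 0.1], [0.575, 0.98, 0, 0, 0, 0, 0.1], [0.575, 0.98, 0.3, 0, 0, 0, 0.1], [0.575, 0.98, 0.3, 0, 0, 0, 0.1]]}}

```text
t: 5.7
tool_pos: [0.5638, 0.0018, 0.1222]
orientation: [-2.106, -2.322, 0.009]
force: [-1.0, 0.6, -0.7]
opening: 0.051
```

```bash
python3 - <<'E'
from ana import *
c=snap('wrist','w7.png'); s=read_state(); print(s['t'],s['tool_pos'],s['orientation'],s['force'],s['opening'])
print(proj(c,s['tool_pos']),proj(c,[s['tool_pos'][0],s['tool_pos'][1],.106]))
E
```

```text
[ 0.5261 -0.0123  0.0978] [[-2.3, -2.4], [2.4, -3.4], [2.1, 4.7], [-2.2, 1.1]]
[ 0.5194 -0.0215  0.0952] [[-3.7, -2.0], [5.0, -1.1], [3.0, 0.2], [-4.3, 2.8]]
[ 0.5228 -0.0169  0.0965] [[-3.0, -2.2], [3.7, -2.3], [2.5, 2.5], [-3.2, 2.0]]
5.75 [0.56462365 0.0015707  0.12423173] [-2.10696153 -2.32257345  0.0068334 ] [ 0.03823139 -0.25312201  0.81755441] 0.051255922849491514
[[280.67642739 267.75943052]] [[280.90191477 254.29146231]]
```

View pics/w7.png

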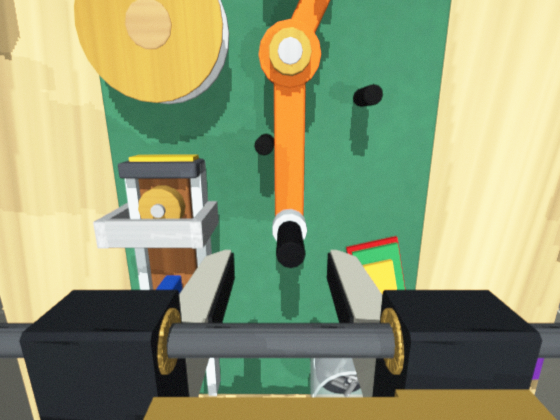

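Post top at (291,251), while the TCP projects to (281,254). I'll shift +4.5 mm in tool y, descend and grip.

Call:
{"api": "move_arm", "payload": {"series": [[0, 0.045, 0, 0, 0, 0, 0.1], [0, 0.045, 0.3, 0, 0, 0, 0.1], [0, 0.045, 0.52, 0, 0, 0, 0.1], [0, 0.045, 0.52, 0, 0, 0, 0.1], [0, 0.045, 0.52, 0, 0, 0, -1], [0, 0.045, 0.52, 0, 0, 0, -1], [0, 0.045, 0.52, 0, 0, 0, -1], [0, 0.045, 0.52, 0, 0, 0, -1]], "squeeze": 20}}

```text
t: 6.55
tool_pos: [0.5732, 0.0019, 0.077]
orientation: [2.11, 2.326, 0.002]
force: [-3.3, -0.2, 2.7]
opening: 0.0238
```

```bash
python3 - <<'E'
from ana import *
c=snap('wrist','w8.png'); s=read_state(); print(s['t'],s['tool_pos'],s['orientation'],s['force'],s['opening'])
w7=L('w7.png'); P=onz(w7,(290,49),.066); print(P,inv(P)); h=T(p,[[.0485,.1345]])[0]; print('hinge',h)
Rt=cv2.Rodrigues(s['orientation'])[0]
r=s['tool_pos'][:2]-P[:2]; print('radius',np.linalg.norm(r), r)
r=r/np.linalg.norm(r)*.12
for a in (.1,.2,.3,.4,.5,.6,.65,.7):
    ca,sa=np.cos(a),np.sin(a); d=np.array([[ca,-sa],[sa,ca]])@r-r
    print(a,(Rt.T@np.array([d[0],d[1],0])*10).round(3))
E
```

```text
[ 0.5261 -0.0123  0.0978] [[-2.3, -2.4], [2.4, -3.4], [2.1, 4.7], [-2.2, 1.1]]
[ 0.5194 -0.0215  0.0952] [[-3.7, -2.0], [5.0, -1.1], [3.0, 0.2], [-4.3, 2.8]]
[ 0.5228 -0.0169  0.0965] [[-3.0, -2.2], [3.7, -2.3], [2.5, 2.5], [-3.2, 2.0]]
6.6 [0.57270896 0.00181552 0.07666193] [2.11014099e+00 2.32636770e+00 3.95461937e-04] [-2.18607665 -0.86618242  2.26084669] 0.019919601460469543
[0.55838786 0.1205909  0.066     ] [0.04871167 0.13341799]
hinge [0.55807294 0.12164749]
radius 0.11963563085018913 [ 0.0143211  -0.11877538]
0.1 [0.009 0.12  0.   ]
0.2 [0.029 0.238 0.   ]
0.3 [0.062 0.353 0.   ]
0.4 [0.105 0.465 0.   ]
0.5 [0.16  0.572 0.   ]
0.6 [0.225 0.673 0.   ]
0.65 [0.261 0.721 0.   ]
0.7 [0.3   0.766 0.   ]
```

View pics/w8.png

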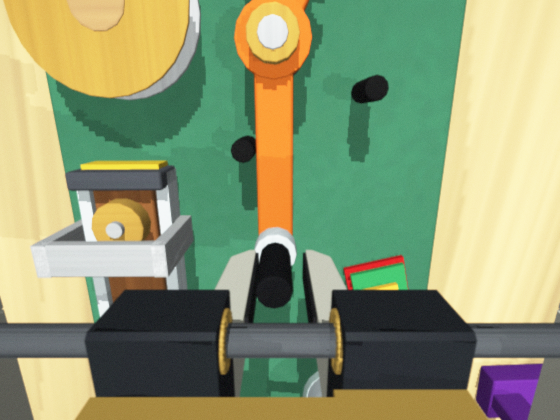

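Fingers straddle the post at (275,275). I'll finish closing, then swing to about 0.4 rad along the arc.

Call:
{"api": "move_arm", "payload": {"series": [[0, 0, 0, 0, 0, 0, -1], [0, 0, 0, 0, 0, 0, -1], [0.01, 0.12, 0, 0, 0, 0, -1], [0.03, 0.24, 0, 0, 0, 0, -1], [0.06, 0.35, 0, 0, 0, 0, -1], [0.105, 0.465, 0, 0, 0, 0, -1], [0.105, 0.465, 0, 0, 0, 0, -1]]}}

```text
t: 7.3
tool_pos: [0.618, 0.0157, 0.0762]
orientation: [2.11, 2.326, -0.003]
force: [-4.9, -6.6, 6.5]
opening: 0.0175
```

```bash
python3 - <<'E'
from ana import *
c=snap('wrist','w9.png'); s=read_state(); print(s['t'],s['tool_pos'],s['orientation'],s['force'],s['opening'])
r=s['tool_pos'][:2]-np.array([.5584,.1206]); print(np.linalg.norm(r),np.arctan2(r[0],-r[1])-p[2])
E
```

```text
[ 0.5261 -0.0123  0.0978] [[-2.3, -2.4], [2.4, -3.4], [2.1, 4.7], [-2.2, 1.1]]
[ 0.5194 -0.0215  0.0952] [[-3.7, -2.0], [5.0, -1.1], [3.0, 0.2], [-4.3, 2.8]]
[ 0.5228 -0.0169  0.0965] [[-3.0, -2.2], [3.7, -2.3], [2.5, 2.5], [-3.2, 2.0]]
7.35 [0.61785127 0.01555733 0.07624678] [ 2.11005169  2.3259616  -0.00312245] [-5.27514414 -6.09193085  6.75777342] 0.01812509451335706
0.12069969620335112 0.41853749784991
```

View pics/w9.png

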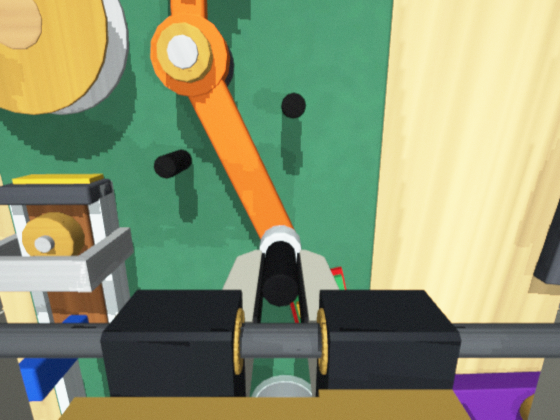

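Arm at about 0.4 rad, post still gripped at (280,270). Continuing to about 0.70.

Call:
{"api": "move_arm", "payload": {"series": [[0.025, 0.055, 0, 0, 0, 0, -1], [0.055, 0.107, 0, 0, 0, 0, -1], [0.09, 0.158, 0, 0, 0, 0, -1], [0.12, 0.208, 0, 0, 0, 0, -1], [0.156, 0.256, 0, 0, 0, 0, -1], [0.195, 0.3, 0, 0, 0, 0, -1], [0.195, 0.3, 0, 0, 0, 0, -1], [0.195, 0.3, 0, 0, 0, 0, -1]]}}

```text
t: 8.15
tool_pos: [0.645, 0.0382, 0.0762]
orientation: [-2.111, -2.327, 0.004]
force: [-7.2, -5.9, 7.3]
opening: 0.0174
```

```bash
python3 - <<'E'
from ana import *
c=snap('wrist','w10.png'); c2=snap('scene','s10.png'); s=read_state(); print(s['t'],s['tool_pos'],s['orientation'],s['force'],s['opening'])
r=s['tool_pos'][:2]-np.array([.5584,.1206]); print(np.linalg.norm(r),np.arctan2(r[0],-r[1])-p[2])
a=c2['frame'][150:315,180:385,::-1]; cv2.imwrite('pics/s10c.png',cv2.resize(a,None,fx=3.6,fy=3.6,interpolation=cv2.INTER_CUBIC))
E
```

```text
[ 0.5261 -0.0123  0.0978] [[-2.3, -2.4], [2.4, -3.4], [2.1, 4.7], [-2.2, 1.1]]
[ 0.5194 -0.0215  0.0952] [[-3.7, -2.0], [5.0, -1.1], [3.0, 0.2], [-4.3, 2.8]]
[ 0.5228 -0.0169  0.0965] [[-3.0, -2.2], [3.7, -2.3], [2.5, 2.5], [-3.2, 2.0]]
8.25 [0.64496871 0.03805939 0.07621799] [-2.11109907 -2.32655016  0.00369149] [-6.72289612 -5.14533093  7.28555127] 0.017858088105471417
0.11961226480218724 0.7127272072088858
```

View pics/w10.png

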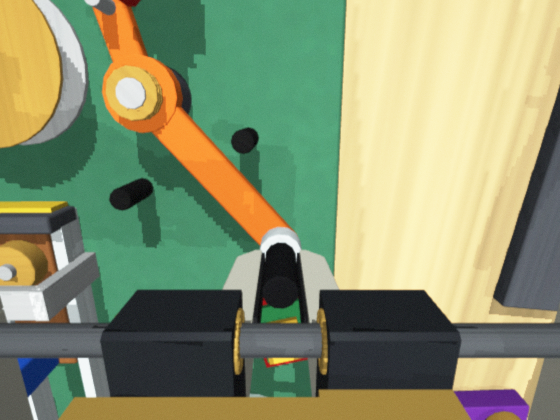

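View pics/s10c.png

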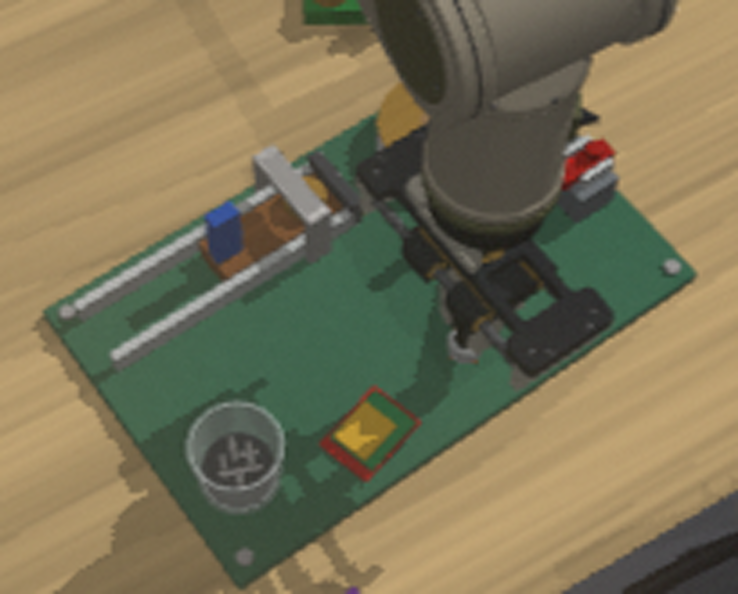

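Wrist and scene views show the arm at about 0.71 rad, post in the fingers at (281,270), block home, glass and tub unmoved. Now I'll hold a few rows and compare the pawl in the side view.

Call:
{"api": "move_arm", "payload": {"series": [[0, 0, 0, 0, 0, 0, -1], [0, 0, 0, 0, 0, 0, -1], [0, 0, 0, 0, 0, 0, -1], [0, 0, 0, 0, 0, 0, -1]]}}

```text
t: 8.65
tool_pos: [0.6449, 0.0381, 0.0762]
orientation: [-2.111, -2.326, 0.004]
force: [-7.4, -5.5, 6.9]
opening: 0.0175
```

```bash
python3 - <<'E'
from ana import *
c=snap('side','d11.png'); st=read_state(); print(st['t'],st['tool_pos'],st['force'],st['opening'],abs(st['dq']).max())
a0=d['frame'][165:280,215:355,::-1];a1=c['frame'][165:280,215:355,::-1]
cv2.imwrite('pics/d11c.png',cv2.resize(np.hstack([a0,a1]),None,fx=2.8,fy=4,interpolation=cv2.INTER_CUBIC))
for q in (d,c):
    h=cv2.cvtColor(q['frame'],cv2.COLOR_RGB2HSV); m=cv2.inRange(h,(172,150,80),(180,255,255))|cv2.inRange(h,(0,150,80),(4,255,255)); m[:168]=0;m[200:]=0;m[:,:255]=0;m[:,285:]=0
    ys,xs=np.nonzero(m);print(len(xs),xs.mean(),ys.mean(),xs.min(),ys.min(),xs.max(),ys.max())
k=np.array([[.0,.0,.07]]); 
P=onz(d,(268,176),.07);print(P,proj(d,[P,P+[-.0006,.006,0]]))
E
```

```text
[ 0.5261 -0.0123  0.0978] [[-2.3, -2.4], [2.4, -3.4], [2.1, 4.7], [-2.2, 1.1]]
[ 0.5194 -0.0215  0.0952] [[-3.7, -2.0], [5.0, -1.1], [3.0, 0.2], [-4.3, 2.8]]
[ 0.5228 -0.0169  0.0965] [[-3.0, -2.2], [3.7, -2.3], [2.5, 2.5], [-3.2, 2.0]]
8.7 [0.6448952  0.03808418 0.07618179] [-6.70698406 -5.41884709  7.53630342] 0.01756046045238605 0.002070376771508673
40 268.9 179.925 265 174 272 185
38 268.92105263157896 179.92105263157896 265 174 272 185
[0.55633606 0.19804189 0.07      ] [[268.         176.        ]
 [267.31919289 175.07198202]]
```

View pics/d11c.png

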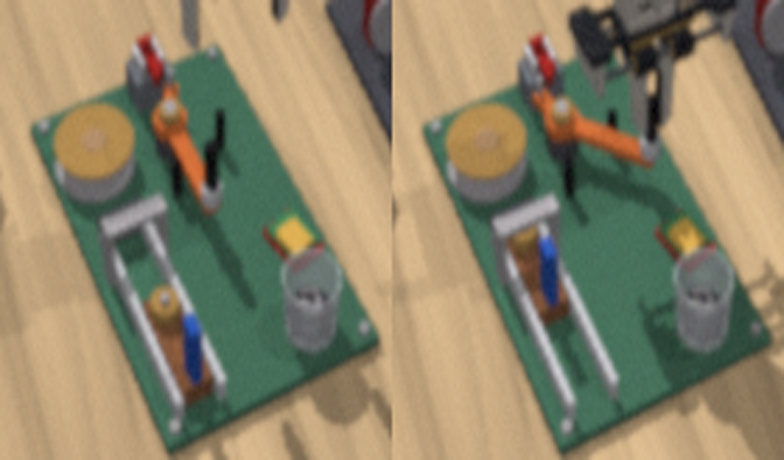

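The pawl's red pixels have the same centroid as at the start (268.9,179.9), so it has dropped in. The arm is still and everything else is in place, so I'm handing in.

```bash
python3 -c "
from plant import *
print(close_job())"
```

```text
the job is handed in; nothing more can be done
None
```

I slid the idler block home by its blue tab, then gripped the tensioner post and swung the arm back to about 0.71 rad. I handed in at about 8.7 s with the arm held there.

**Block:** it stalled against the stop as the push force rose to about 20 N, and the fingers slipped about 5 mm on the tab while pushing. After release the tab measured feeder (−49, −53) mm against the expected (−50, −52), and it still looked home in the later views.

**Tensioner:** the 0.71 rad comes from the finger position on a 120 mm radius about the hinge. The post was held at 17.6 mm opening with a 20 N grip setting, about 9 N sideways force at the wrist and joint speeds about 0.002 rad/s or less.

**Pawl:** the red pixels in the side view have the same centre as at the start, which points to it having dropped back in. A full 6 mm lift would only move them about 1 px, so this check is coarse. I did not measure pawl contact; the arm angle puts it clear.

**Bystanders:** the nail tub and glass look unmoved in the scene and side views. I did not compare the pliers, knife, hammer, jar or brush, but the arm worked only over the feeder.

**Disagreement:** feeder fits from the scene and side cameras differed by about 11 mm. I took the working positions from the wrist views instead.

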